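Set and lock the glue dispenser's pressure regulator

TASK

The glue dispenser's air pressure is set too low. Pull its regulator knob out to unlock it, turn it clockwise until the gauge needle stands at the black triangular set marker, then push the knob fully home so that it locks at the nearest position its teeth allow, and let go. Do not press on the gauge, and leave the other things on the bench where they are.

Things in the scene. Friction and masses are not known exactly. Their poses are not given: they have to be found in the camera images.
- dispenser: benchtop glue dispenser: grey case 190 (x) x 240 (y) x 113 mm high, fixed. Origin: middle of its underside; -x is its front, y its user's left, z up. Its panel slopes 32 degrees from level, facing up and to the front, from 35 mm high at x = -95 mm to 113 mm at x = 30 mm; knob 58 mm right of the middle, gauge 50 mm left. A syringe barrel, 150 mm high, stands on its left cheek at x 55, y 142 mm.
- knob_home (a point): centre of the black ribbed regulator knob (40 mm in diameter, 29 mm high) when home: on its axis, half-way up it, 23.5 mm off the panel. Fixed: when the knob is pulled out its centre is further along z by knob_pull. z is the knob's axis, out of the panel, 32 degrees from vertical; x points up the slope. The panel is clear for 40 mm around the axis; neck and nut are narrower than the knob.
- knob_pull (a joint): how far the knob is pulled out, m: 0 fully home (locked, as at the start), 0.008 fully out against a stop (unlocked). A friction of 5 N holds it wherever it is left. Out, it turns against 0.05 N m and stays as left; it can turn 280 degrees clockwise. In the last 5 mm of its travel it is locked and cannot turn. Let go and pressed on its top, it lines itself up.
- lock_ring (a point): where the knob's axis meets the panel. Here, unseen under the knob's skirt, 18 fixed teeth, 20 degrees apart, take the knob's dogs when it is pushed home (play about 1.5 degrees each way). Where tooth meets tooth the knob stops 3 to 5.5 mm short, and may need up to 10 degrees of turn either way: rock it a little while pressing with 10 to 20 N until it drops in. z out of the panel, x up the slope.
- gauge: round pressure gauge, 63 mm in diameter, standing 16 mm off the panel, white face with grey ticks 10 degrees apart. Origin at the middle of its back on the panel; z out of the panel, x up the slope. Its window is not to be pressed on.
- needle_tip (a point): tip of the gauge's long thin black needle, 21 mm from the gauge's axis and 12.5 mm off the panel. Seen from outside, the needle turns clockwise by half a degree for every degree that the knob is turned clockwise.
- marker_tip (a point): inner point of the black set marker, a broad triangle at the rim of the gauge face; 21 mm from the gauge's axis, 12.5 mm off the panel. It stays put. At the start it is 25 to 80 degrees clockwise of the needle, so the knob needs 50 to 160 degrees. The locking position nearest to the marker leaves the needle at most 5 degrees (1.8 mm at the tip) off it.
- bottle_mid (a point): half-way up the body of a small white glue bottle with a thin spout, standing loose on the bench; 34 mm in diameter, 125 mm high, this point 35 mm up.
- knife_mid (a point): middle of the 140 mm handle of a blue craft knife lying loose on the bench, 162 x 22 x 14 mm, x along it towards the blade.
- cutters_mid (a point): middle of a pair of side cutters with yellow handles lying loose on the bench, 140 x 55 x 13 mm, x along it towards the jaws.

How it is judged:
By the outcome, as a careful person would: the job done as asked, in the order asked, and still so for the second after the job is handed in, with the robot touching nothing.
It also fails if it takes over 54 s, if anything falls off the work surface, if the arm or the gripper's body presses on something with over 40 N, if the wrist force passes 120 N, or if a joint passes its speed limit or range.

ROBOT

A 6-joint arm with a two-finger parallel gripper is mounted at the origin on the work surface. World frame = base frame: x ahead of the robot, y to its left, z up, the work surface at z = 0. Lengths are in m, angles in rad, forces in N, time in s.
With the tool pointing down it reaches from about 0.3 to 0.75 m from the base axis. Payload 8.5 kg.
Tool frame: the origin (TCP) lies midway between the tips of the shut fingers; the grasp point (between the pads) lies 19 mm behind it (ctrl.grasp_offset is the distance from the TCP to the grasp point, in m); z points along the fingers, y is the direction in which the jaws open and shut (so a half turn about z gives the same grasp; the last joint's range is limited). The gripper opens to 88 mm and grips with 3 to 60 N. Pads are 18 mm wide; open, the fingers measure 123 mm over their backs; the gripper's body (75 mm by 187 mm) begins 45 mm behind the grasp point.
Start: joints at [-1.562, 0.381, 1.297, -0, 1.464, -0.215], TCP at [0.122, -0.536, 0.239] pointing down, gripper open.
Joint ranges: [-3.11, 3.11], [-0.89, 2.33], [0.22, 2.48], [-1.42, 4.56], [0.17, 2.85], [-2.88, 2.88]. Speed limits (rad/s): [2.39, 2.39, 3.14, 3.14, 3.14, 3.14].

INTERFACE

Orientations are given as a unit quaternion [w, x, y, z].
In Python, from plant import ctrl gives the robot as it stands.
- The arm moves only by the tool jog_arm, never from a script. Its argument "commands" is a list of rows, each a list of 7 numbers: the shift along the tool's x, y, z in mm, then the turn, a rotation vector about the tool's x, y, z in degrees, then the opening, from 0 (shut) to 1 (fully open). A call has 1 to 12 rows; each row shifts and turns the commanded pose from where the row before left it, along the tool's axes as they then stand; what a row does not reach is not made up. A row lasts 1/10 s, in which the tool goes at most 50 mm and 8.59 degrees, less where a joint would pass 70% of its speed; a pose out of reach is approached as far as the arm can. A call with a gripper value outside its range is refused whole. The fingers move at their own pace and stop on an object; the grip force is fixed at half the most. Time passes only in rows, so rows that do not move let the fingers close. It gives the time, the measured TCP pose, the force and the opening at its end, in the units of the state.
- ctrl.read_state(): the state, without advancing time (a new reading comes with each control period).
- ctrl.grab_frame(name): name is "scene" or "top" or "wrist"; returns the picture (420x560x3 uint8, blue, green, red); there is no depth.
- ctrl.camera_params(name): a dict with "K" (3x3 intrinsics, pixels), "distortion" ([k1, k2, p1, p2, k3] as OpenCV has them; the pictures are not rectified), "R" (3x3) and "t" (3): a world point X has camera coordinates R X + t; the wrist camera has in their place "T_tool_cam" (4x4, takes a point from camera to tool coordinates, whose origin is the TCP and whose axes are the flange's). Camera axes: x right, y down, z forward; pixel columns grow to the right and rows downward; lengths in m; the calibration is good to about 2 mm. A picture is of the moment at which its call begins: read the wrist's pose just before it. camera_params takes no time and is no camera call.
- ctrl.job_done(): hands the job in, once; it reports no verdict.
The state is a dict: "clock": time; "joints": joint angles; "joint_vel": joint speeds; "tau": joint torques, N m; "eef_pos": TCP position; "tool_rot": TCP orientation; "force": force on the tool from outside, world axes, zero at the start; "ft_torque": the same for the moment, N m; "opening": opening from 0.0 (shut) to 1.0 (fully open).
Only numpy, scipy, OpenCV 4.12 (cv2) and the standard library are available. Lean on these libraries where they do the work, as an engineer would, in place of code of your own. Each camera call takes 0.05 s, during which the arm holds its last target.

## Working session

There is one attempt and no reset: what is moved stays moved. The work goes in short steps, Python scripts to look and compute and a tool call to move; the robot and the scene stay as the last step left them, time stands still between calls to the robot, and variables do not carry over. Pictures are saved under pics/ and viewed, and the job is handed in when it is done.

Besides the shell and the picture viewer there is one more tool, called after "Emit:" as name([rows], argument=value, ...), one row to a line, values as JSON. jog_arm: Moves the arm, as the interface text tells. Its arguments: {"type":"object","properties":{"commands":{"type":"array"}},"required":["commands"]}

```bash
ls; mkdir -p pics; python3 - <<'E'
from plant import ctrl
import cv2,numpy as np
for n in ["scene","top","wrist"]:
    s=ctrl.read_state(); f=ctrl.grab_frame(n); cv2.imwrite(f"pics/{n}0.png",f); p=ctrl.camera_params(n); print(n,{k:np.round(v,4).tolist() for k,v in p.items()})
print(s, ctrl.grasp_offset)
E
```

```text
pics
scene {'K': [[534.5141, 0.0, 287.9173], [0.0, 534.5141, 203.9251], [0.0, 0.0, 1.0]], 'distortion': [0.0577, 0.0, 0.0, 0.0, 0.0], 'R': [[-0.8664, 0.4994, 0.004], [0.4026, 0.7031, -0.5862], [-0.2955, -0.5062, -0.8102]], 't': [0.465, -0.2325, 1.3259]}
top {'K': [[385.9578, 0.0, 280.7776], [0.0, 385.9578, 207.8926], [0.0, 0.0, 1.0]], 'distortion': [-0.074, 0.0, 0.0, 0.0, 0.0], 'R': [[0.0055, -1.0, -0.0079], [-0.987, -0.0041, -0.1607], [0.1607, 0.0087, -0.987]], 't': [0.0862, 0.5962, 0.844]}
wrist {'K': [[344.4382, 0.0, 280.8721], [0.0, 344.4382, 209.7816], [0.0, 0.0, 1.0]], 'distortion': [0.0141, 0.0, 0.0, 0.0, 0.0], 'T_tool_cam': [[-0.0001, -0.9551, -0.2962, 0.0759], [1.0, 0.0, -0.0006, 0.0003], [0.0006, -0.2962, 0.9551, -0.145], [0.0, 0.0, 0.0, 1.0]]}
{'clock': 0.1, 'joints': array([-1.56227319e+00,  3.81129435e-01,  1.29815858e+00,  8.52631265e-07,
        1.46362217e+00, -2.15267016e-01]), 'joint_vel': array([ 0.00036935,  0.00017991, -0.00470246,  0.00101939,  0.00151493,
       -0.00022371]), 'tau': array([ 4.18545227e-03, -4.38648891e+01, -2.24908751e+01,  7.14945467e-02,
        3.42425541e-02, -7.56077407e-05]), 'eef_pos': array([ 0.12207315, -0.53601891,  0.23820799]), 'tool_rot': array([-6.55203077e-04,  9.93746064e-01,  1.11661656e-01,  6.83980100e-05]), 'force': array([-0.63028595,  0.24143982,  0.615486  ]), 'ft_torque': array([0.00689372, 0.00777193, 0.01751302]), 'opening': 1.0003438047101392} 0.0187
```

View pics/scene0.png

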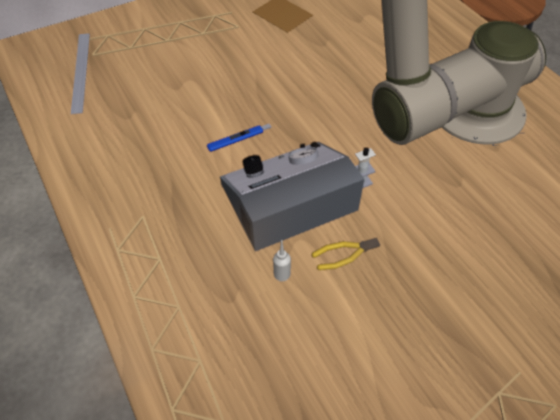

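View pics/top0.png

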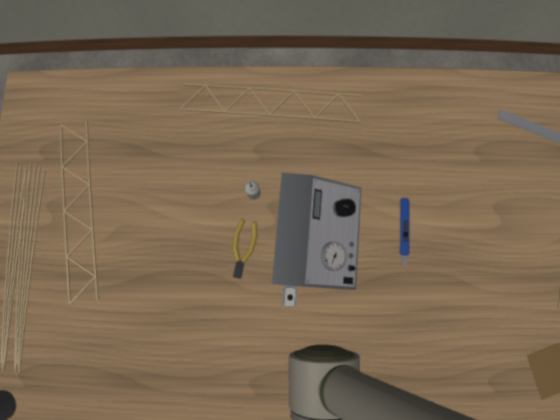

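View pics/wrist0.png

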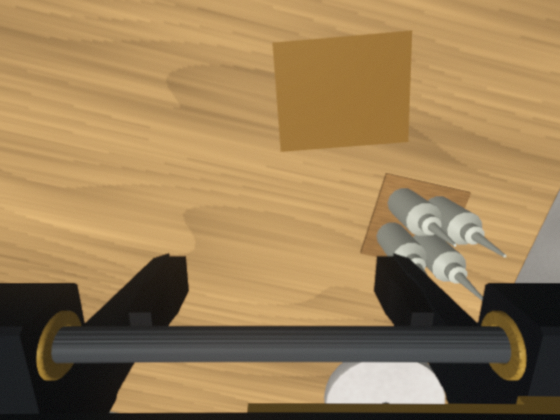

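The dispenser lies with its front towards world -y. I'll enlarge it to read corners.

```bash
python3 - <<'E'
import cv2
a=cv2.imread('pics/top0.png')[165:315,225:425]; cv2.imwrite('pics/top0c.png',cv2.resize(a,None,fx=4,fy=4,interpolation=cv2.INTER_CUBIC))
a=cv2.imread('pics/scene0.png')[120:270,200:400]; cv2.imwrite('pics/scene0c.png',cv2.resize(a,None,fx=4,fy=4,interpolation=cv2.INTER_CUBIC))
E
```

```text
(no output)
```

View pics/top0c.png

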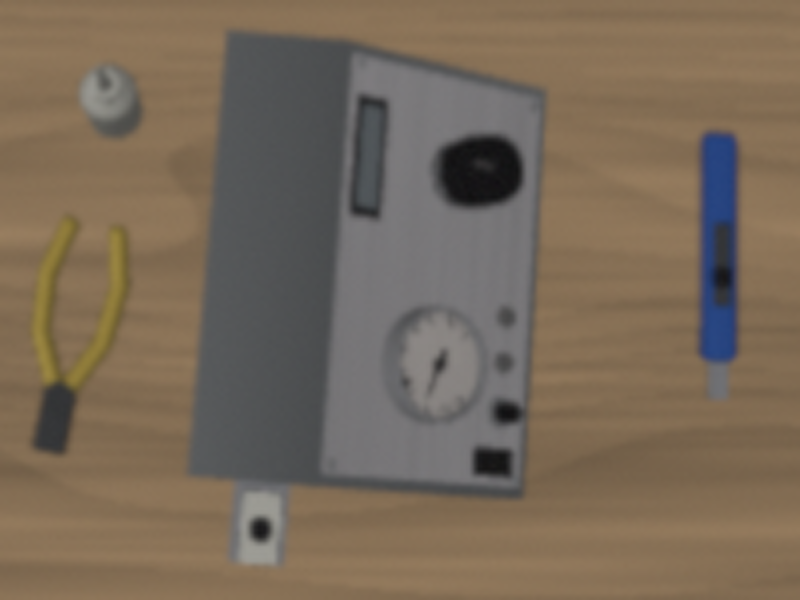

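View pics/scene0c.png

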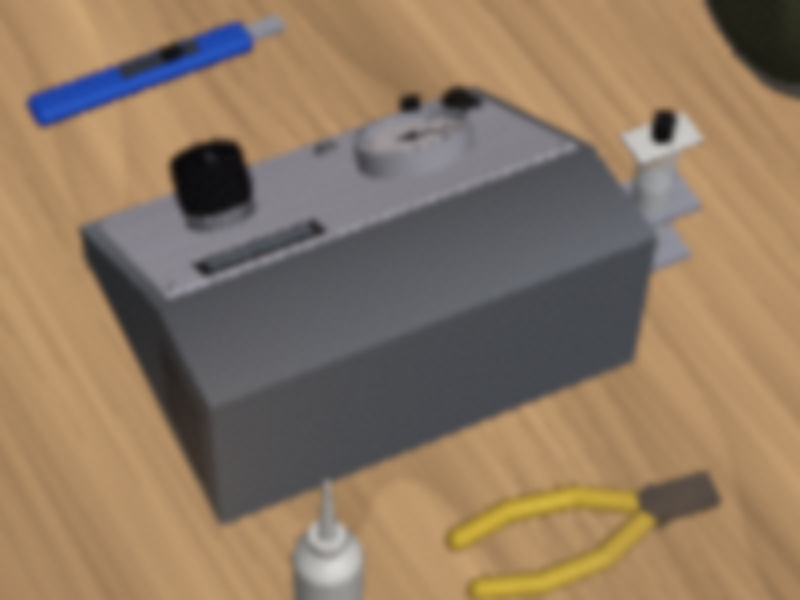

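```bash
cat > h.py <<'E'
import numpy as np,cv2
from scipy.spatial.transform import Rotation as R
from scipy.optimize import least_squares
from plant import ctrl
def proj(P,n,pose=None):
    p=ctrl.camera_params(n); P=np.atleast_2d(P).astype(float)
    if n=='wrist':
        T=p['T_tool_cam']; pos,q=pose
        Rt=R.from_quat(np.roll(q,-1)).as_matrix()
        Rwc=(Rt@T[:3,:3]).T; t=-Rwc@(Rt@T[:3,3]+pos)
    else: Rwc,t=p['R'],p['t']
    return cv2.projectPoints(P,cv2.Rodrigues(np.array(Rwc))[0],np.array(t),p['K'],np.array(p['distortion']))[0][:,0]
def disp(v):  # x,y,yaw -> function local->world
    Rz=R.from_euler('z',v[2]).as_matrix()
    return Rz,np.array([v[0],v[1],0])
s=np.radians(32); c_,s_=np.cos(s),np.sin(s)
Rp=np.array([[c_,0,-s_],[0,1,0],[s_,0,c_]])  # panel axes (x up slope, y left, z out) in dispenser
slope=np.hypot(125,78)/1000
def panel(u,y,h): # u along slope from middle of slope
    return np.array([-.0325,0,.074])+Rp@np.array([u,y,h])
E
cat > fit.py <<'E'
from h import *
M=lambda *a:np.array(a)/1000
tp=[(M(-95,-120,35),(545,92)),(M(-95,120,35),(522,495)),(M(30,-120,113),(350,43)),(M(30,120,113),(318,485)),(M(95,-120,113),(228,32)),(M(95,120,113),(190,474))]
sp=[(M(-95,-120,35),(82,229)),(M(30,-120,113),(165,298)),(M(30,120,113),(585,145)),(M(95,-120,113),(216,405)),(M(95,120,113),(656,240)),(M(95,-120,0),(224,521)),(M(95,120,0),(634,360))]
def res(v,which='ts'):
    Rz,t=disp(v); r=[]
    if 't' in which: r.append(proj([Rz@a+t for a,_ in tp],'top')-[np.array(b)/4+(225,165)-.375 for _,b in tp])
    if 's' in which: r.append(proj([Rz@a+t for a,_ in sp],'scene')-[np.array(b)/4+(200,120)-.375 for _,b in sp])
    return np.vstack(r).ravel()
for w in ['t','s','ts']:
    f=least_squares(res,[.4,-.05,1.57],args=(w,)); print(w,f.x.round(4),f.fun.round(1).tolist())
v=f.x; np.save('v.npy',v)
Rz,t=disp(v)
# knob position along slope: unknown u: knob top centre
for u in (-.02,-.01,0,.01,.02):
    k=Rz@panel(u,-.058,.038)+t; g=Rz@panel(u,.05,.016)+t
    print(u,k.round(4),((proj(k,'top')[0]+.375-(225,165))*4).round(),((proj(k,'scene')[0]+.375-(200,120))*4).round(),'g',((proj(g,'top')[0]+.375-(225,165))*4).round(),((proj(g,'scene')[0]+.375-(200,120))*4).round())
E
python3 fit.py
```

```text
t [0.5373 0.0017 1.4924] [0.8, -0.8, 1.0, 1.1, -0.7, -1.0, -0.9, 0.5, 0.1, -0.6, -0.1, 0.6]
s [0.5372 0.0034 1.4951] [-0.6, -1.7, -1.6, 1.3, 2.4, -1.1, -0.9, -0.1, 0.9, -2.3, -0.2, 2.1, 0.1, 0.8]
ts [0.5372 0.0026 1.4944] [0.3, -0.8, 0.7, 1.1, -1.2, -0.9, -1.3, 0.6, -0.5, -0.4, -0.4, 0.8, -0.8, -2.0, -1.8, 1.0, 2.2, -1.3, -1.2, -0.5, 0.7, -2.5, -0.4, 1.8, -0.1, 0.5]
-0.02 [ 0.5897 -0.0713  0.0956] [516. 171.] [197. 142.] g [479. 369.] [393. 115.]
-0.01 [ 0.5903 -0.0628  0.1009] [503. 169.] [203. 147.] g [465. 367.] [400. 119.]
0 [ 0.591  -0.0543  0.1062] [489. 166.] [209. 151.] g [451. 366.] [407. 123.]
0.01 [ 0.5916 -0.0459  0.1115] [475. 163.] [215. 156.] g [436. 364.] [415. 127.]
0.02 [ 0.5923 -0.0374  0.1168] [460. 160.] [221. 160.] g [422. 362.] [422. 131.]
```

```bash
cat >> h.py <<'E'
v=np.load('v.npy'); Rz,tw=disp(v); RP=Rz@Rp   # panel axes in world
def W(u,y,h): return Rz@panel(u,y,h)+tw
def cur():
    s=ctrl.read_state(); return s,s['eef_pos'],R.from_quat(np.roll(s['tool_rot'],-1))
def rel(p,Rt,rfirst=False):
    s,p0,R0=cur(); rv=np.degrees((R0.inv()*Rt).as_rotvec()); d=((Rt if rfirst else R0).inv().apply(p-p0))*1000
    print('shift mm',d.round(1),'rot deg',rv.round(1), 'rot first' if rfirst else 'shift first'); return d,rv
def tool(phi=0): # tool z=-n, tool x = -L (away from base), turned phi deg cw about tool z
    n=RP[:,2];x=-RP[:,1]; B=np.column_stack([x,np.cross(-n,x),-n]); return R.from_matrix(B)*R.from_rotvec([0,0,np.radians(phi)])
E
python3 - <<'E'
from h import *
print(W(.0035,-.058,.0235),W(.007,.05,.0125),RP.round(3))
T=ctrl.camera_params('wrist')['T_tool_cam']; Rt=tool()
g=W(.007,.05,.0125)
p=g-Rt.apply(T[:3,:3]@[0,0.0,.22]+T[:3,3]); print('tcp',p); rel(p,Rt)
E
```

```text
[ 0.59179683 -0.04372582  0.09578385] [ 0.48478392 -0.02670731  0.08831004] [[ 0.065 -0.997 -0.04 ]
 [ 0.846  0.076 -0.528]
 [ 0.53   0.     0.848]]
tcp [ 0.47148419 -0.0601736   0.1436067 ]
shift mm [ 446.3 -386.4   95.2] rot deg [31.7  4.8 16.8] shift first
```

Emit:
jog_arm([
  [20,-17,0,0,0,0,0.6],
  [36,-31,0,0,0,0,0.6],
  [36,-31,0,0,0,0,0.6],
  [36,-31,0,0,0,0,0.6],
  [36,-31,0,0,0,0,0.6],
  [36,-31,0,0,0,0,0.6],
  [36,-31,0,0,0,0,0.6],
  [36,-31,0,0,0,0,0.6],
  [36,-31,0,0,0,0,0.6],
  [36,-31,0,0,0,0,0.6],
  [36,-31,0,0,0,0,0.6],
  [36,-31,0,0,0,0,0.6],
])

```text
clock: 1.35
eef_pos: [0.449, -0.093, 0.2388]
tool_rot: [0.0, 0.994, 0.112, 0.0]
force: [0.6, 0.5, 1.0]
opening: 0.6
```

Emit:
jog_arm([
  [30,-30,0,0,0,0,0.6],
  [0,0,0,6.3,1,3.4,0.6],
  [0,0,0,6.3,1,3.4,0.6],
  [0,0,0,6.3,1,3.4,0.6],
  [0,0,0,6.3,1,3.4,0.6],
  [0,0,0,6.3,1,3.4,0.6],
  [0,0,0,0,0,0,0.6],
  [0,0,0,0,0,0,0.6],
])

```text
clock: 2.15
eef_pos: [0.4707, -0.0593, 0.2385]
tool_rot: [-0.272, 0.961, -0.039, 0.012]
force: [0.3, -0.5, 0.4]
opening: 0.598
```

```bash
cat > look.py <<'E'
from h import *
import sys
s,p,r=cur(); f=ctrl.grab_frame('wrist'); cv2.imwrite(sys.argv[1],f); np.savez(sys.argv[1]+'.npz',p=s['eef_pos'],q=s['tool_rot'])
print(s['clock'],s['joints'].round(3),s['eef_pos'].round(4),s['force'].round(2))
E
python3 look.py pics/w1.png; python3 - <<'E'
from h import *
T=ctrl.camera_params('wrist')['T_tool_cam']; Rt=tool()
g=W(.007,.05,.0125)
p=g-Rt.apply(T[:3,:3]@[0,0.0,.22]+T[:3,3]); rel(p,Rt)
E
```

```text
2.15 [-0.63   0.322  1.504  0.466  1.619  0.971] [ 0.4707 -0.0593  0.2385] [ 0.34 -0.49  0.45]
shift mm [ 0.3 50.4 80.8] rot deg [ 0.4 -0.3 -0.1] shift first
```

View pics/w1.png

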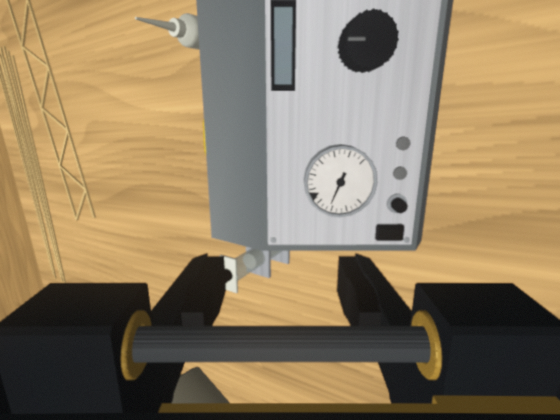

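Gauge at (340,180): needle points down-left, tip near (331,203); marker near (314,196). Knob at (368,41). I'll go closer.

Emit:
jog_arm([
  [0,25,30,0,0,0,0.6],
  [0,25,30,0,0,0,0.6],
  [0,0,15,0,0,0,0.6],
  [0,0,0,0,0,0,0.6],
  [0,0,0,0,0,0,0.6],
])

```text
clock: 2.7
eef_pos: [0.4712, -0.0617, 0.1495]
tool_rot: [-0.273, 0.961, -0.038, 0.013]
force: [0.4, 0.4, 0.6]
opening: 0.599
```

```bash
python3 look.py pics/w2.png; python3 - <<'E'
from h import *
a=cv2.imread('pics/w2.png')
d=np.load('pics/w2.png.npz'); c=proj(W(.007,.05,.0125),'wrist',(d['p'],d['q']))[0]; print(c, proj(W(.0035,-.058,.038),'wrist',(d['p'],d['q']))[0])
x0,y0=int(c[0])-70,int(c[1])-70; print(x0,y0)
cv2.imwrite('pics/w2c.png',cv2.resize(a[y0:y0+140,x0:x0+140],None,fx=4,fy=4,interpolation=cv2.INTER_CUBIC))
E
```

```text
2.7 [-0.634  0.429  1.632  0.471  1.411  0.859] [ 0.4712 -0.0617  0.1495] [0.4  0.37 0.65]
[282.11232147 207.44384248] [289.69426528  11.74441052]
212 137
```

View pics/w2.png

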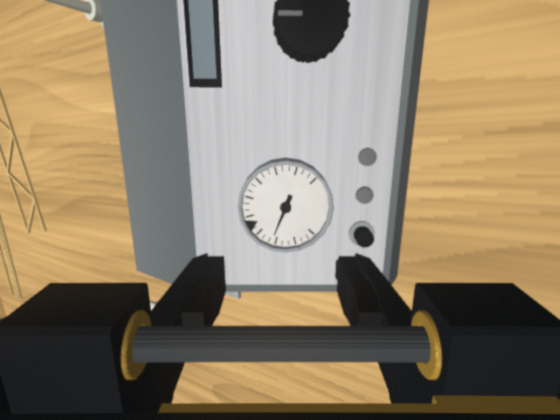

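View pics/w2c.png

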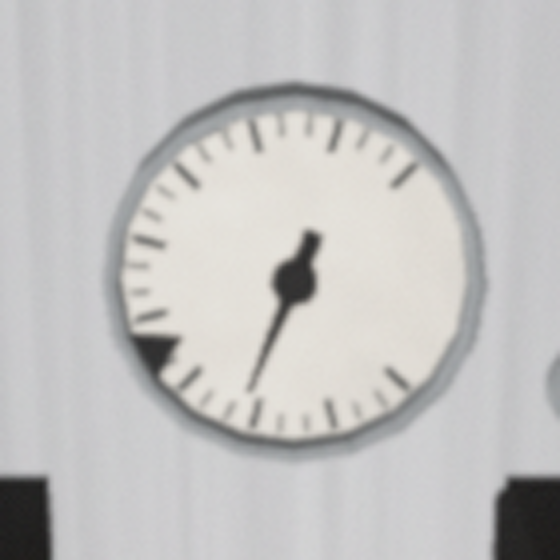

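```bash
python3 - <<'E'
from h import *
a=cv2.imread('pics/w1.png')[0:250,200:460]; cv2.imwrite('pics/w1c.png',cv2.resize(a,None,fx=2.4,fy=2.4,interpolation=cv2.INTER_CUBIC))
M=lambda *a:Rz@(np.array(a)/1000)+tw
for w in('w1','w2'):
    d=np.load(f'pics/{w}.png.npz')
    print(w,proj([M(-95,120,35),M(30,120,113),M(-95,-120,35),M(30,-120,113),W(.0035,-.058,.038),W(.007,.05,.0125)],'wrist',(d['p'],d['q'])).round().tolist())
E
```

```text
w1 [[417.0, 250.0], [263.0, 251.0], [454.0, -46.0], [257.0, -45.0], [357.0, 38.0], [338.0, 182.0]]
w2 [[390.0, 292.0], [193.0, 293.0], [431.0, -101.0], [158.0, -101.0], [290.0, 12.0], [282.0, 207.0]]
```

View pics/w1c.png

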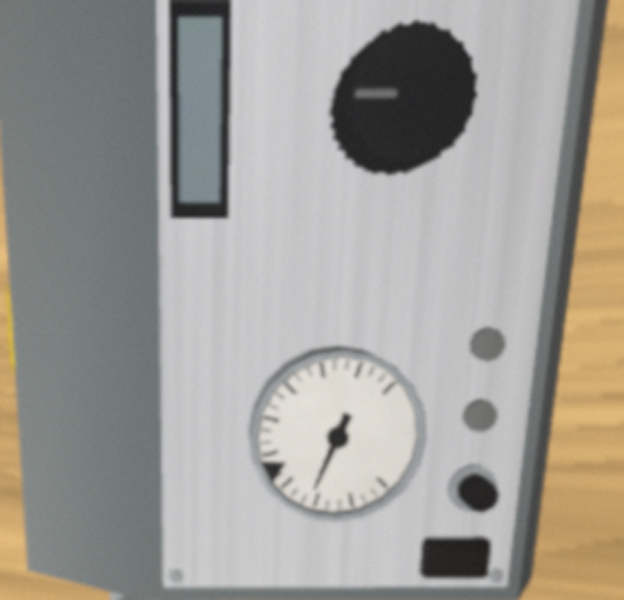

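```bash
cat > kn.py <<'E'
from h import *
th=np.linspace(0,2*np.pi,60)
def hull(u,y,view,pose):
    P=[W(u+.02*np.cos(t),y+.02*np.sin(t),h) for h in (.009,.038) for t in th]
    return cv2.convexHull(proj(P,view,pose).astype(np.float32))
out=[]
for name,view in [('top0','top'),('scene0','scene'),('w1','wrist'),('w2','wrist')]:
    im=cv2.imread(f'pics/{name}.png'); pose=None
    if view=='wrist': d=np.load(f'pics/{name}.png.npz'); pose=(d['p'],d['q'])
    m=(im.max(2)<75).astype(np.uint8)
    c=proj(W(0,-.058,.025),view,pose)[0]
    yy,xx=np.mgrid[:420,:560]; r=80 if view=='wrist' else 22
    m[(xx-c[0])**2+(yy-c[1])**2>r*r]=0
    n,lab,st,_=cv2.connectedComponentsWithStats(m); k=1+np.argmax(st[1:,4]); m=(lab==k).astype(np.uint8)
    def cost(p):
        q=np.zeros((420,560),np.uint8); cv2.fillConvexPoly(q,(hull(p[0],p[1],view,pose)*16).round().astype(np.int32),1,shift=4); return int((q!=m).sum())
    best=min((cost((u,y)),u,y) for u in np.arange(-.02,.0201,.001) for y in np.arange(-.075,-.045,.001))
    print(name,st[k],best)
    b=im.copy(); cv2.polylines(b,[(hull(best[1],best[2],view,pose)*16).astype(np.int32)],True,(0,0,255),1,shift=4)
    x0,y0=max(0,int(c[0])-60),max(0,int(c[1])-50); cr=b[y0:y0+100,x0:x0+120]; out.append(cv2.resize(cr,(360,290),interpolation=cv2.INTER_CUBIC))
cv2.imwrite('pics/kn.png',np.vstack([np.hstack(out[:2]),np.hstack(out[2:])]))
E
python3 kn.py
```

```text
top0 [334 199  22  18 325] (62, np.float64(-0.006999999999999989), np.float64(-0.05599999999999998))
scene0 [243 155  20  21 308] (84, np.float64(-0.0029999999999999853), np.float64(-0.060999999999999985))Traceback (most recent call last):
  File "kn.py", line 17, in <module>
    best=min((cost((u,y)),u,y) for u in np.arange(-.02,.0201,.001) for y in np.arange(-.075,-.045,.001))
  File "kn.py", line 17, in <genexpr>
    best=min((cost((u,y)),u,y) for u in np.arange(-.02,.0201,.001) for y in np.arange(-.075,-.045,.001))
              ~~~~^^^^^^^
  File "kn.py", line 16, in cost
    q=np.zeros((420,560),np.uint8); cv2.fillConvexPoly(q,(hull(p[0],p[1],view,pose)*16).round().astype(np.int32),1,shift=4); return int((q!=m).sum())
                                                          ~~~~^^^^^^^^^^^^^^^^^^^^^
  File "kn.py", line 5, in hull
    return cv2.convexHull(proj(P,view,pose).astype(np.float32))
                          ~~~~^^^^^^^^^^^^^
  File "h.py", line 6, in proj
    p=ctrl.camera_params(n); P=np.atleast_2d(P).astype(float)
ValueError: time passes only in moves, steps and waits
```

```bash
python3 - <<'E'
s=open('h.py').read()
s=s.replace("def proj(","_c={}\ndef cp(n):\n    if n not in _c: _c[n]=ctrl.camera_params(n)\n    return _c[n]\ndef proj(",1).replace("p=ctrl.camera_params(n); P=","p=cp(n); P=")
open('h.py','w').write(s)
E
python3 kn.py
```

```text
top0 [334 199  22  18 325] (62, np.float64(-0.006999999999999989), np.float64(-0.05599999999999998))
scene0 [243 155  20  21 308] (84, np.float64(-0.0029999999999999853), np.float64(-0.060999999999999985))
w1 [ 339   10   59   62 2695] (622, np.float64(-0.005999999999999988), np.float64(-0.05499999999999998))
w2 [ 273    0   77   62 3697] (449, np.float64(-0.00799999999999999), np.float64(-0.05899999999999998))
```

View pics/kn.png

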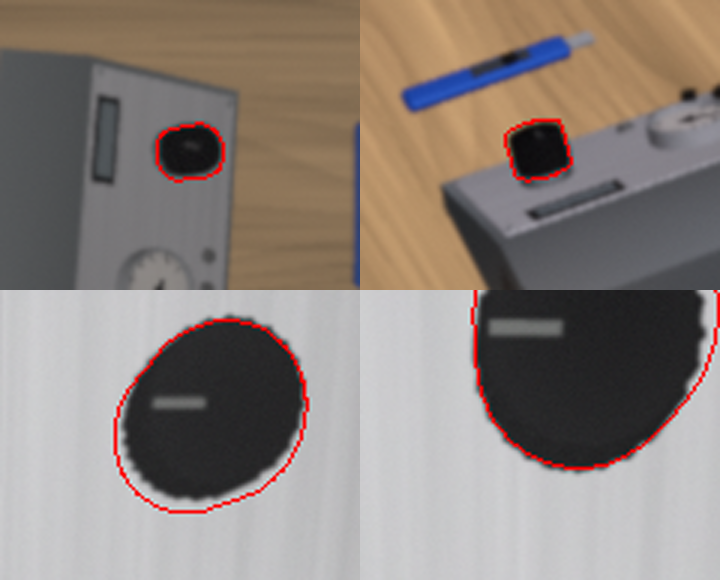

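```bash
python3 - <<'E'
from h import *
d=np.load('pics/w2.png.npz'); p=cp('wrist'); T=p['T_tool_cam']; Rt=R.from_quat(np.roll(d['q'],-1)).as_matrix()
def ray(px,h):
    q=cv2.undistortPoints(np.array([[px]],float),p['K'],np.array(p['distortion']))[0,0]
    D=Rt@T[:3,:3]@np.array([q[0],q[1],1]); O=d['p']+Rt@T[:3,3]
    o=RP.T@(O-W(0,0,0)); e=RP.T@D; return (o+e*(h-o[2])/e[2])[:2]
f=lambda x,y:(212+(x+.5)/4-.5,137+(y+.5)/4-.5)
c=ray(f(295,281),.0125);n=ray(f(249,391),.0125);m=ray(f(179,340),.0125)
print(c,n,m,np.linalg.norm(n-c),np.linalg.norm(m-c))
a=lambda w:np.degrees(np.arctan2(*(w-c)[::-1]))
print('delta cw',a(n)-a(m))
rel(W(-.007,-.058,.0783),tool(-30))
E
```

```text
[0.00485939 0.04961629] [0.01253672 0.06886952] [0.02409867 0.05978308] 0.020727478632533897 0.021760367503000623
delta cw 40.40637653318613
shift mm [118.7  15.9   6.3] rot deg [  0.4  -0.2 -30. ] shift first
```

Emit:
jog_arm([
  [30,4,1,0,0,0,0.6],
  [30,4,1,0,0,-6,0.6],
  [30,4,2,0,0,-8,0.6],
  [28.7,3.9,2.3,0.4,-0.2,-8,0.6],
  [0,0,0,0,0,-8,0.6],
  [0,0,0,0,0,0,0.6],
  [0,0,0,0,0,0,0.6],
])

```text
clock: 3.45
eef_pos: [0.5893, -0.0732, 0.1415]
tool_rot: [-0.264, 0.938, 0.21, 0.081]
force: [-0.5, 0.1, -0.4]
opening: 0.606
```

```bash
python3 look.py pics/w3.png; python3 - <<'E'
from h import *
rel(W(-.007,-.058,.0783),tool(-30))
im=cv2.imread('pics/w3.png'); d=np.load('pics/w3.png.npz'); th=np.linspace(0,2*np.pi,60)
P=proj([W(-.007+.02*np.cos(t),-.058+.02*np.sin(t),.038) for t in th],'wrist',(d['p'],d['q']))
cv2.polylines(im,[(P*16).astype(np.int32)],True,(0,0,255),1,shift=4)
c=P.mean(0).astype(int); print(c)
x0,y0=max(0,c[0]-100),max(0,c[1]-75);cv2.imwrite('pics/w3c.png',cv2.resize(im[y0:y0+150,x0:x0+200],None,fx=4,fy=4,interpolation=cv2.INTER_CUBIC))
E
```

```text
3.45 [-0.533  0.612  1.307  0.498  1.502  0.49 ] [ 0.5893 -0.0732  0.1415] [-0.49  0.13 -0.43]
shift mm [-4.4  8.4 -0.4] rot deg [-0.  -0.  -0.3] shift first
[294 246]
```

View pics/w3c.png

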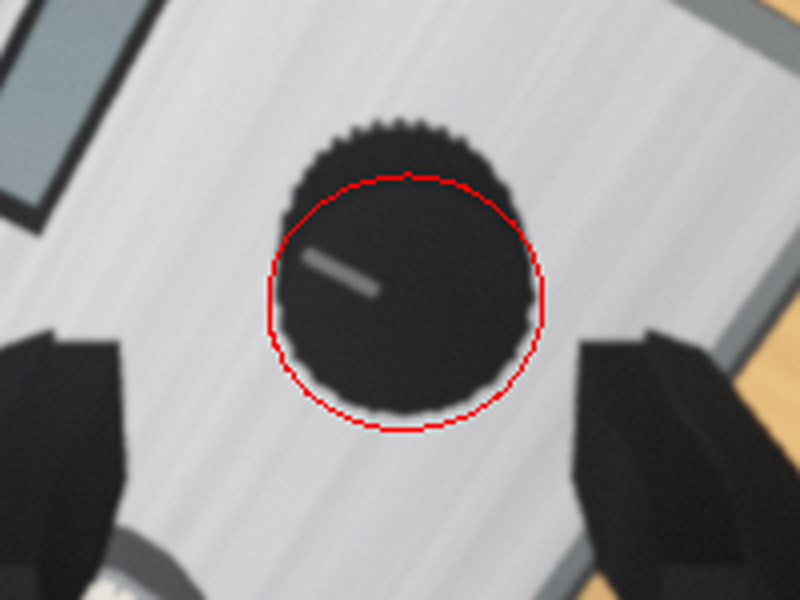

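Emit:
jog_arm([
  [-3.4,8.4,0,0,0,0,0.6],
  [0,0,15,0,0,0,0.6],
  [0,0,15,0,0,0,0.6],
  [0,0,15,0,0,0,0.6],
  [0,0,15,0,0,0,0.6],
  [0,0,5,0,0,0,0.6],
  [0,0,5,0,0,0,0.6],
  [0,0,0,0,0,0,0.6],
  [0,0,0,0,0,0,0.6],
])

```text
clock: 4.4
eef_pos: [0.593, -0.0442, 0.077]
tool_rot: [-0.264, 0.937, 0.212, 0.081]
force: [-0.3, -1.0, 0.6]
opening: 0.597
```

```bash
python3 look.py pics/w4.png; python3 - <<'E'
from h import *
rel(W(-.007,-.058,.0083),tool(-30)); s,p,r=cur(); print(r.inv().apply(s['force']).round(2))
E
```

```text
4.4 [-0.488  0.682  1.387  0.522  1.351  0.449] [ 0.593  -0.0442  0.077 ] [-0.33 -1.03  0.56]
shift mm [-1.2 -0.5 -0.5] rot deg [-0.  -0.1 -0.2] shift first
[-0.22 -1.21  0.19]
```

View pics/w4.png

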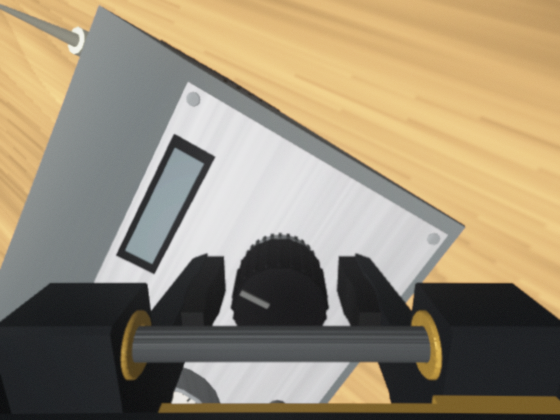

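Knob sits midway between the fingers (col 280 vs finger edges 222/338). Closing.

Emit:
jog_arm([
  [0,0,0,0,0,0,0.0],
  [0,0,0,0,0,0,0.0],
  [0,0,0,0,0,0,0.0],
  [0,0,0,0,0,0,0.0],
  [0,0,0,0,0,0,0.0],
  [0,0,0,0,0,0,0.0],
])

```text
clock: 5.05
eef_pos: [0.5928, -0.0437, 0.077]
tool_rot: [-0.264, 0.937, 0.212, 0.081]
force: [-2.9, 0.1, 5.1]
opening: 0.444
```

```bash
cat > st.py <<'E'
from h import *
s,p,r=cur(); q=RP.T@(p-W(-.007,-.058,0)); rv=np.degrees((tool(0).inv()*r).as_rotvec())
print(s['clock'],'F tool',r.inv().apply(s['force']).round(2),'M tool',r.inv().apply(s['ft_torque']).round(2),'open mm',(s['opening']*88).round(1),'TCP in panel mm',(q*1000).round(1),'phi',rv.round(2),'j6',s['joints'][5].round(2))
E
python3 st.py
```

```text
Traceback (most recent call last):
  File "st.py", line 3, in <module>
    print(s['clock'],'F tool',r.inv().apply(s['force']).round(2),'M tool',r.inv().apply(s['ft_torque']).round(2),'open mm',(s['opening']*88).round(1),'TCP in panel mm',(q*1000).round(1),'phi',rv.round(2),'j6',s['joints'][5].round(2))
                                                                                                                           ^^^^^^^^^^^^^^^^^^^^^^^
AttributeError: 'float' object has no attribute 'round'
```

```bash
sed -i "s/(s\['opening'\]\*88).round(1)/round(s['opening']*88,1)/" st.py; python3 st.py
```

```text
5.05 F tool [-1.19 -3.74 -4.37] M tool [ 0.42 -0.26  0.1 ] open mm 39.1 TCP in panel mm [ 0.6 -1.   7.5] phi [ 1.100e-01  1.000e-02 -2.984e+01] j6 0.45
```

Emit:
jog_arm([
  [0,0,-2,0,0,0,0.0],
  [0,0,-2,0,0,0,0.0],
  [0,0,-2,0,0,0,0.0],
  [0,0,-1,0,0,0,0.0],
  [0,0,-1,0,0,0,0.0],
  [0,0,0,0,0,0,0.0],
  [0,0,0,0,0,0,0.0],
])

```text
clock: 5.75
eef_pos: [0.5924, -0.0475, 0.083]
tool_rot: [-0.265, 0.937, 0.212, 0.081]
force: [1.7, 5.1, -2.9]
opening: 0.446
```

```bash
python3 st.py
```

```text
5.75 F tool [ 2.55 -1.83  5.23] M tool [ 0.09  0.21 -0.03] open mm 39.2 TCP in panel mm [ 0.6 -0.9 14.6] phi [  0.15  -0.03 -29.83] j6 0.45
```

Emit:
jog_arm([
  [0,0,-1,0,0,0,0.0],
  [0,0,-1,0,0,0,0.0],
  [0,0,0,0,0,0,0.0],
  [0,0,0,0,0,0,0.0],
])

```text
clock: 6.15
eef_pos: [0.5923, -0.0481, 0.084]
tool_rot: [-0.265, 0.937, 0.212, 0.081]
force: [4.2, 7.9, -8.5]
opening: 0.444
```

```bash
python3 st.py
```

```text
6.15 F tool [ 4.31 -0.29 11.55] M tool [-0.21  0.58 -0.01] open mm 39.0 TCP in panel mm [ 0.6 -0.8 15.8] phi [  0.18  -0.06 -29.8 ] j6 0.45
```

Emit:
jog_arm([
  [0,0,0.6,0,0,5,0.0],
  [0,0,0,0,0,5,0.0],
  [0,0,0,0,0,5,0.0],
  [0,0,0,0,0,5,0.0],
  [0,0,0,0,0,0,0.0],
  [0,0,0,0,0,0,0.0],
])

```text
clock: 6.75
eef_pos: [0.5924, -0.0482, 0.0839]
tool_rot: [-0.275, 0.96, 0.046, 0.034]
force: [1.5, 5.9, -4.1]
opening: 0.446
```

```bash
python3 st.py; python3 look.py pics/w5.png;  python3 - <<'E'
from plant import ctrl
import cv2
f=ctrl.grab_frame('top'); cv2.imwrite('pics/top5.png',cv2.resize(f[230:280,310:360],None,fx=10,fy=10,interpolation=cv2.INTER_CUBIC))
E
```

```text
6.75 F tool [ 1.51 -2.72  6.64] M tool [0.03 0.32 0.05] open mm 39.2 TCP in panel mm [ 0.4 -0.9 15.7] phi [ 0.14 -0.06 -9.8 ] j6 0.8
6.75 [-0.495  0.675  1.378  0.518  1.369  0.802] [ 0.5924 -0.0482  0.0839] [ 1.47  5.93 -4.07]
```

View pics/w5.png

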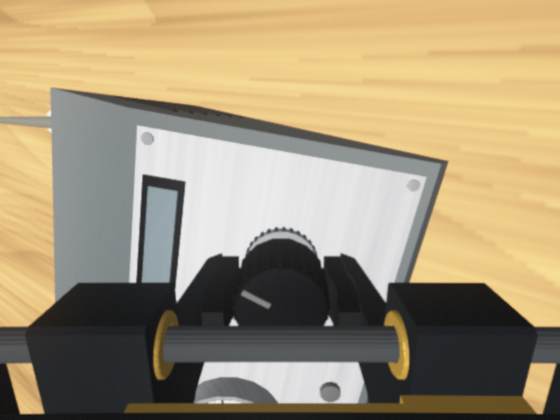

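View pics/top5.png

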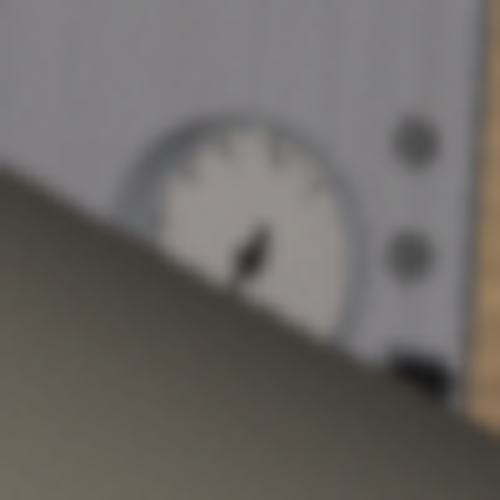

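The pointer turned with the gripper and the needle followed. Turning the rest.

Emit:
jog_arm([
  [0,0,0,0,0,8,0.0],
  [0,0,0,0,0,8,0.0],
  [0,0,0,0,0,8,0.0],
  [0,0,0,0,0,8,0.0],
  [0,0,0,0,0,8,0.0],
  [0,0,0,0,0,8,0.0],
  [0,0,0,0,0,8,0.0],
  [0,0,0,0,0,4.6,0.0],
  [0,0,0,0,0,0,0.0],
  [0,0,0,0,0,0,0.0],
])

```text
clock: 7.85
eef_pos: [0.5922, -0.0486, 0.0837]
tool_rot: [-0.254, 0.852, -0.444, -0.109]
force: [2.4, 4.6, -11.3]
opening: 0.444
```

```bash
python3 st.py; python3 look.py pics/w6.png;  python3 - <<'E'
from plant import ctrl
import cv2,numpy as np
o=[]
for n,(x,y) in [('scene',(280,135)),('top',(310,230))]:
    f=ctrl.grab_frame(n); o.append(cv2.resize(f[y:y+50,x:x+50],(400,400),interpolation=cv2.INTER_CUBIC))
cv2.imwrite('pics/st6.png',np.hstack(o))
E
```

```text
7.85 F tool [ 2.82 -0.36 12.12] M tool [0.06 0.47 0.02] open mm 39.1 TCP in panel mm [ 0.  -0.7 15.8] phi [ 5.000e-02 -1.300e-01  5.068e+01] j6 1.86
7.85 [-0.495  0.675  1.378  0.518  1.369  1.857] [ 0.5922 -0.0486  0.0837] [  2.4    4.61 -11.3 ]
```

View pics/w6.png

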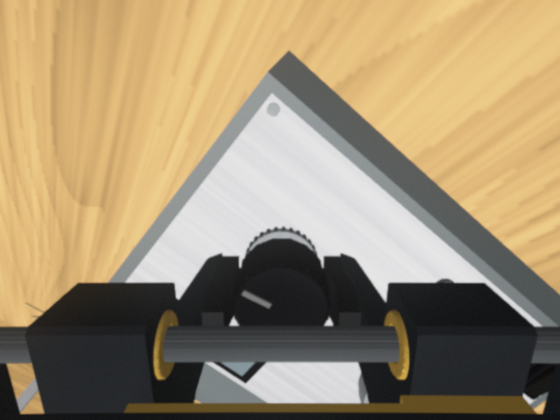

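View pics/st6.png

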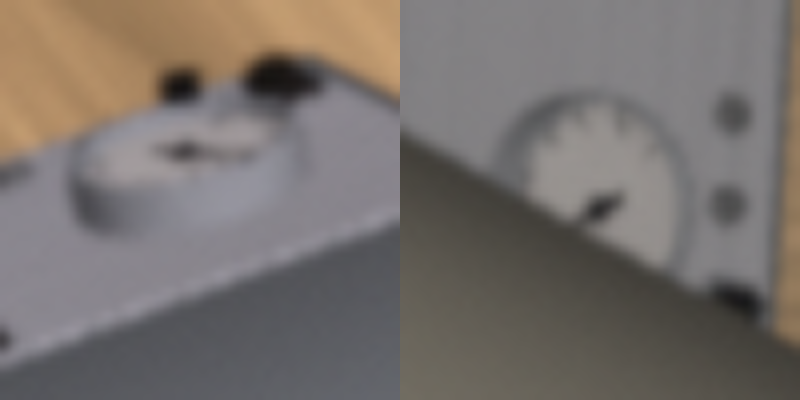

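Emit:
jog_arm([
  [0,0,2,0,0,0,0.0],
  [0,0,2,0,0,0,0.0],
  [0,0,2,0,0,0,0.0],
  [0,0,2,0,0,0,0.0],
  [0,0,1,0,0,0,0.0],
  [0,0,0,0,0,0,0.0],
  [0,0,0,0,0,0,0.0],
])

```text
clock: 8.7
eef_pos: [0.5926, -0.0448, 0.0775]
tool_rot: [-0.254, 0.852, -0.444, -0.109]
force: [-4.3, -2.7, 2.3]
opening: 0.441
```

```bash
python3 st.py
```

```text
8.7 F tool [-1.58  3.97 -3.54] M tool [-0.8  -0.08  0.02] open mm 38.8 TCP in panel mm [-0.  -0.9  8.6] phi [ 2.00e-02 -2.00e-02  5.07e+01] j6 1.85
```

Emit:
jog_arm([
  [0,0,1,0,0,0,0.0],
  [0,0,1,0,0,0,0.0],
  [0,0,0.5,0,0,0,0.0],
  [0,0,0,0,0,0,0.0],
  [0,0,0,0,0,0,0.0],
])

```text
clock: 9.2
eef_pos: [0.5927, -0.0442, 0.0765]
tool_rot: [-0.253, 0.852, -0.444, -0.108]
force: [-9.2, -7.1, 10.7]
opening: 0.448
```

```bash
python3 st.py
```

```text
9.2 F tool [ -4.68   7.26 -13.19] M tool [-1.28 -0.58  0.03] open mm 39.4 TCP in panel mm [-0.  -1.   7.4] phi [1.000e-02 4.000e-02 5.067e+01] j6 1.85
```

Back at the starting height with 13 N: home. Relax, release, retract.

Emit:
jog_arm([
  [0,0,-1,0,0,0,0.0],
  [0,0,-0.8,0,0,0,0.0],
  [0,0,0,0,0,0,0.6],
  [0,0,0,0,0,0,0.6],
  [0,0,0,0,0,0,0.6],
  [0,0,0,0,0,0,0.6],
  [0,0,0,0,0,0,0.6],
])

```text
clock: 9.9
eef_pos: [0.5929, -0.0436, 0.0763]
tool_rot: [-0.254, 0.852, -0.445, -0.109]
force: [0.7, 0.6, -0.3]
opening: 0.598
```

```bash
python3 st.py; python3 look.py pics/w7.png
```

```text
9.9 F tool [ 0.07 -0.72  0.64] M tool [-0.09  0.11 -0.03] open mm 52.6 TCP in panel mm [ 0.4 -1.1  6.9] phi [ 0.08 -0.06 50.76] j6 1.86
9.9 [-0.488  0.683  1.388  0.523  1.349  1.856] [ 0.5929 -0.0436  0.0763] [ 0.66  0.63 -0.33]
```

View pics/w7.png

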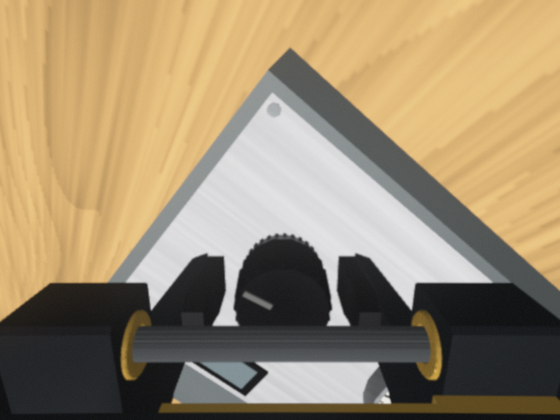

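The fingers are clear and the knob's rear rim (row 235) matches the original home picture. Retracting to check the gauge.

Emit:
jog_arm([
  [0,0,-10,0,0,0,0.6],
  [0,0,-25,0,0,0,0.6],
  [0,0,-25,0,0,0,0.6],
  [0,0,-20,0,0,-8,0.6],
  [0,0,0,0,0,-8,0.6],
  [0,0,0,0,0,-8,0.6],
  [0,0,0,0,0,-8,0.6],
  [0,0,0,0,0,-8,0.6],
  [0,0,0,0,0,-8,0.6],
  [0,0,0,0,0,-2.8,0.6],
  [0,0,0,0,0,0,0.6],
])

```text
clock: 11.05
eef_pos: [0.5897, -0.0864, 0.1447]
tool_rot: [-0.276, 0.96, -0.036, 0.011]
force: [-0.7, 0.1, 1.3]
opening: 0.599
```

```bash
python3 st.py; python3 - <<'E'
from h import *
d=np.load('pics/w2.png.npz'); rel(d['p'],R.from_quat(np.roll(d['q'],-1)))
E
```

```text
11.05 F tool [-0.67 -0.77 -1.1 ] M tool [-0.21  0.03  0.  ] open mm 52.7 TCP in panel mm [ 0.2 -1.1 87.6] phi [ 0.07  0.01 -0.06] j6 1.0
shift mm [-120.   -15.9    4.1] rot deg [-0.4  0.3  0.1] shift first
```

Emit:
jog_arm([
  [-30,-4,1,0,0,0,0.6],
  [-30,-4,1,0,0,0,0.6],
  [-30,-4,1,0,0,0,0.6],
  [-30,-4,1,0,0,0,0.6],
  [0,0,0,0,0,0,0.6],
  [0,0,0,0,0,0,0.6],
])

```text
clock: 11.65
eef_pos: [0.4716, -0.0617, 0.1498]
tool_rot: [-0.276, 0.96, -0.037, 0.011]
force: [-0.3, 0.7, -0.3]
opening: 0.598
```

```bash
python3 look.py pics/w8.png; python3 - <<'E'
from h import *
a=cv2.imread('pics/w8.png')
d=np.load('pics/w8.png.npz'); c=proj(W(.007,.05,.0125),'wrist',(d['p'],d['q']))[0]
x0,y0=int(c[0])-70,int(c[1])-70; print(x0,y0)
cv2.imwrite('pics/w8c.png',cv2.resize(a[y0:y0+140,x0:x0+140],None,fx=4,fy=4,interpolation=cv2.INTER_CUBIC))
f=ctrl.grab_frame('scene'); cv2.imwrite('pics/scene8.png',f); g=ctrl.grab_frame('top'); cv2.imwrite('pics/top8.png',g)
b=cv2.imread('pics/scene0.png'); cv2.imwrite('pics/cmp8.png',np.hstack([cv2.resize(i[130:200,210:330],(400,233),interpolation=cv2.INTER_CUBIC) for i in(b,f)]))
E
```

```text
11.65 [-0.635  0.433  1.628  0.473  1.419  0.859] [ 0.4716 -0.0617  0.1498] [-0.26  0.68 -0.32]
213 137
```

View pics/w8c.png

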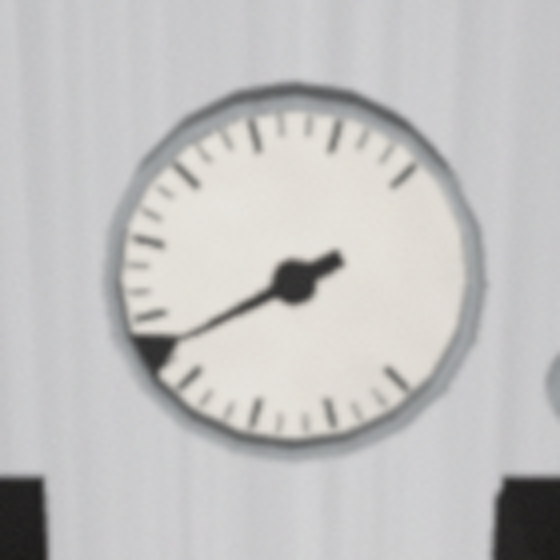

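View pics/cmp8.png

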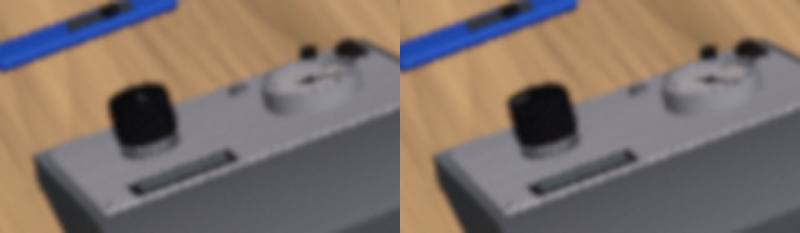

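View pics/scene8.png

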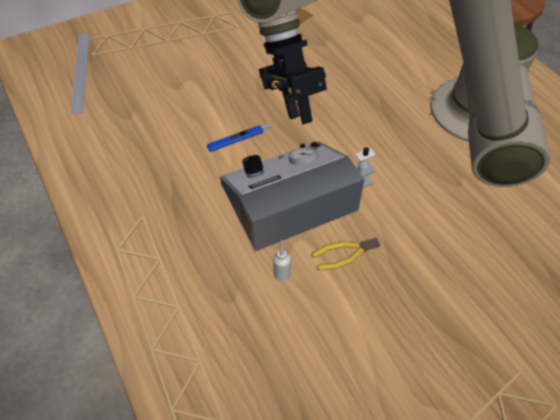

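The needle tip meets the marker tip (about (180,340) in the crop); the knob looks home and the other things are unmoved. There is time to confirm seating by pressing on the knob's top with shut fingers.

Emit:
jog_arm([
  [30,4,-1,0,0,0,0.0],
  [30,4,-1,0,0,0,0.0],
  [30,4,-1,0,0,0,0.0],
  [30,4,-1,0,0,0,0.0],
  [0,0,15,0,0,0,0.0],
  [0,0,15,0,0,0,0.0],
  [0,0,10,0,0,0,0.0],
  [0,0,0,0,0,0,0.0],
  [0,0,0,0,0,0,0.0],
  [0,0,0,0,0,0,0.0],
])

```text
clock: 12.8
eef_pos: [0.5916, -0.0653, 0.1108]
tool_rot: [-0.276, 0.96, -0.036, 0.011]
force: [0.3, 0.0, 0.2]
opening: 0.003
```

```bash
python3 st.py
```

```text
12.8 F tool [ 0.34 -0.13 -0.16] M tool [-0.19 -0.05  0.02] open mm 0.3 TCP in panel mm [ 0.2 -1.4 47.6] phi [ 0.06  0.04 -0.05] j6 0.98
```

Emit:
jog_arm([
  [0,0,3,0,0,0,0.0],
  [0,0,3,0,0,0,0.0],
  [0,0,2,0,0,0,0.0],
  [0,0,1,0,0,0,0.0],
  [0,0,1,0,0,0,0.0],
  [0,0,0,0,0,0,0.0],
])

```text
clock: 13.4
eef_pos: [0.5917, -0.0599, 0.1023]
tool_rot: [-0.276, 0.96, -0.036, 0.011]
force: [-2.4, -2.4, 4.1]
opening: 0.009
```

```bash
python3 st.py
```

```text
13.4 F tool [-2.2  -0.04 -4.84] M tool [-0.14 -0.31  0.02] open mm 0.8 TCP in panel mm [ 0.3 -1.1 37.6] phi [ 0.07  0.01 -0.05] j6 0.98
```

Emit:
jog_arm([
  [0,0,1,0,0,0,0.0],
  [0,0,0.7,0,0,0,0.0],
  [0,0,0,0,0,0,0.0],
  [0,0,0,0,0,0,0.0],
])

```text
clock: 13.8
eef_pos: [0.5919, -0.0598, 0.1022]
tool_rot: [-0.275, 0.961, -0.036, 0.011]
force: [-5.8, -8.1, 14.2]
opening: 0.003
```

```bash
python3 st.py
```

```text
13.8 F tool [ -5.13  -0.29 -16.56] M tool [-0.04 -0.97  0.07] open mm 0.3 TCP in panel mm [ 0.2 -1.3 37.4] phi [ 0.01  0.09 -0.09] j6 0.98
```

Rigid under 16.6 N at a height of 37.4 mm (home top is 38): fully home. Retract and take a last gauge look.

Emit:
jog_arm([
  [0,0,-5,0,0,0,0.0],
  [0,0,-25,0,0,0,0.0],
  [0,0,-22,0,0,0,0.0],
  [-30,-4,1,0,0,0,0.3],
  [-30,-4,1,0,0,0,0.6],
  [-30,-4,1,0,0,0,0.6],
  [-30,-4,1,0,0,0,0.6],
  [0,0,0,0,0,0,0.6],
  [0,0,0,0,0,0,0.6],
  [0,0,0,0,0,0,0.6],
])

```text
clock: 14.8
eef_pos: [0.472, -0.0618, 0.1495]
tool_rot: [-0.276, 0.96, -0.036, 0.011]
force: [0.6, -0.2, 1.0]
opening: 0.591
```

```bash
python3 look.py pics/w9.png; python3 - <<'E'
from h import *
a=cv2.imread('pics/w9.png')
cv2.imwrite('pics/w9c.png',cv2.resize(a[137:277,213:353],None,fx=4,fy=4,interpolation=cv2.INTER_CUBIC))
E
```

```text
14.8 [-0.635  0.434  1.627  0.473  1.419  0.858] [ 0.472  -0.0618  0.1495] [ 0.56 -0.25  1.02]
```

View pics/w9c.png

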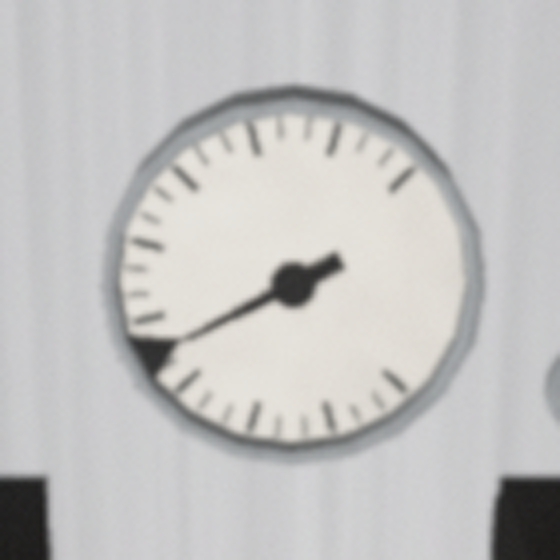

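The needle still points at the marker tip, and the gripper is clear of everything.

```bash
python3 -c "
from plant import ctrl
print(ctrl.job_done())"
```

```text
the job is handed in; nothing more can be done
None
```

The glue dispenser's pressure is now set: the gauge needle stands at the set marker, with the knob pushed home and let go. I handed the job in at about 15 s of the 54 s.

- **Turn:** I pulled the knob out about 8 mm to its stop and turned it about 80.5° clockwise. The gauge pictures showed 40.4° between needle and marker, which calls for about 81°. The nearest locking position should be 80°. It dropped in without any rocking.
- **Seating:** With the fingers shut I pressed on the knob's top. It stood rigid under about 16.6 N, with its top 37.4 mm off the panel, against 38 mm for fully home.
- **Gauge and bench:** The last picture shows the needle tip at the marker's point. The gauge was never touched. In the scene picture taken just before that press, the bottle, knife and cutters looked unmoved.
- **Disagreement along the way:** My first reading put the knob about 10 mm too far up the slope. Fitting its outline in all the camera views corrected this before I gripped it. No final check failed.

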